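# Clamp a test panel in the paint-store jig

## Robot

A 6-joint arm with a two-finger parallel gripper is mounted at the origin on the work surface. World frame = base frame: x ahead of the robot, y to its left, z up, the work surface at z = 0. Lengths are in mm, angles in rad, forces in N, time in s.
With the tool pointing down it reaches from about 275 to 825 mm from the base axis. Payload 5.2 kg.
Tool frame: the origin (TCP) lies at the very end of the fingers, on their centre line; the grasp point (between the pads) lies 19 mm behind it; z points along the fingers, y is the direction in which the jaws open and shut (so a half turn about z gives the same grasp; the last joint's range is limited). The gripper opens to 93 mm and grips with 3 to 60 N. Pads are 15 mm wide; open, the fingers measure 128 mm over their backs; the gripper's body (75 mm by 188 mm) begins 65 mm behind the grasp point.
Start: joints at [-1.309, 0.259, 1.535, -0, 1.348, -0.203], TCP at [246.555, -491.646, 218.653] pointing down, gripper open.
Joint ranges: [-3.14, 3.14], [-0.91, 2.08], [0.19, 2.58], [-1.22, 4.36], [0.22, 2.71], [-3.12, 3.12]. Speed limits (rad/s): [2.57, 2.57, 3.14, 3.14, 3.14, 3.14].

## Interface

Orientations are given as [roll, pitch, yaw] about the fixed x, y, z axes, in that order (R = Rz(yaw) Ry(pitch) Rx(roll)).
In Python, from bench import robot gives the robot as it stands. The module is installed in compiled form; this text tells all that it offers. Calls block until the motion is done:
- robot.move_ptp(position, orientation): joint-space move of the TCP to a pose.
- robot.move_linear(position, ori=None, speed=150, f_stop=None): straight line of the TCP; ori=None keeps the orientation; speed is the mean speed in mm/s. With f_stop (N) it stops when the force on the tool has changed by that much, and returns True; else False.
- robot.move_j(angles): joint-space move.
- robot.move_gripper(opening): opening from 0.0 (shut) to 1.0 (fully open); the grip force is fixed at half the most; returns when the fingers have stopped.
- robot.sleep(seconds).
- robot.inverse_kinematics(position, orientation): joint angles nearest the present ones, or None.
- robot.get_image(name): name is "side" or "top"; returns a dict with "img" (480x640x3 uint8, blue, green, red), "fovy" (degrees; the focal length in pixels is half the picture's height over the tangent of half this angle, whatever the lens; pixels are square), "cx", "cy" (the principal point, pixels), "eye" and "orientation" of the camera in the world. Camera axes: x right, y down, z forward; pixel columns grow to the right and rows downward; lengths in mm; the calibration is good to about 2 mm. A picture is of the moment at which its call begins. There is no depth.
A pose or a line that the arm cannot do raises robot.MotionError and nothing moves.
- robot.hand_in(): hands the job in, once; it reports no verdict.
Readings, each from a call of its own:
- robot.current_t(): time.
- robot.current_qpos(): joint angles.
- robot.current_joint_vel(): joint speeds.
- robot.current_joint_efforts(): joint torques, N m.
- robot.current_tcp_pos(): TCP position.
- robot.current_eef_rot(): TCP orientation.
- robot.current_contact_force(): force on the tool from outside, world axes, zero at the start.
- robot.current_ft_torque(): the same for the moment, N m.
- robot.current_gripper_width(): opening from 0.0 (shut) to 1.0 (fully open).
Only numpy, scipy, OpenCV 4.12 (cv2) and the standard library are available. Lean on these libraries where they do the work, as an engineer would, in place of code of your own. Each camera call takes 0.05 s, during which the arm holds its last target.

## Task

Press on the top of the white test panel and slide it flat along the bench, under the raised presser of the clamping jig, until its end lies against the jig's end stop and its long side against the side fence. Then take the crank knob and turn the handwheel clockwise (seen from above), a full turn and a little more, as far as it goes, so that the presser holds the panel down in that place. Do not lift the panel off the bench, and leave the tins, tools and other things where they are.

Things in the scene. Friction and masses are not known exactly. Their poses are not given: they have to be found in the camera images.
- panel: Loose flat metal panel, 180 x 110 x 3 mm, about 0.16 kg, white with a grey and a narrower black band across it, flat on the bench left of the jig, up to 0.5 rad out of line. Too wide to grasp: press its top with about 10 N and slide (friction on the bench low, about 0.13). Origin: centre of underside; x along its length, y along its width, z up. Either end may go first.
- jig: Fixed clamping jig. Origin: bench level, middle of the end stop's inner face. x points into the jig (panel slides in along +x; bay open at -x and -y), y to the side fence, z up. End stop: bar 14 mm high, face at x = 0, y -75 to 75 mm. Side fence: bar 14 mm high, 14 thick, inner face at y = +55 mm, x -130 to 0 mm. No base plate: the panel slides on the bench. Bay faces roughly to the robot's left.
- home (a point): Point fixed in the jig at (x -90, y 0, z 0 mm) of the jig's frame, with the jig's axes: where the panel's origin is when its end touches the end stop and its side touches the fence.
- presser: Steel arm with rubber pad over the bay, at jig x -48 to +20 mm; pad at jig x -48 to -22, y -32 to 32 mm. Wheel at 0: pad underside 15 mm above the bench, arm top 46 mm. It sinks 1.82 mm per rad of the wheel and meets the panel at about 6.6 rad. Fingers do not fit under it: press the panel outside it. Origin: on the jig's origin at wheel 0, sinks with the arm.
- wheel (a joint): Handwheel angle in rad, growing clockwise seen from above; starts between 0 and 0.7 (open) and ends at a stop at 7.0 (shut). It stays where it is left; turning takes about 2 N at the knob. At value q the crank knob lies in the jig's frame at (60 + 50 cos q, -50 sin q) mm.
- wheel_axis (a point): On the handwheel's upright axis, at the knob's gripping height, 130 mm above the bench. Wheel rim: outer radius 62 mm, top 106 mm above the bench. It stands on the jig's housing, 78 mm high, jig x 15 to 105, y -43 to 43 mm; 12 mm foot: x 10 to 130, y -65 to 65 mm.
- crank_grip (a point): Middle of the crank knob: an upright black cylinder of 22 mm diameter that spins freely on its own axis, 50 mm from the wheel axis, standing from 108 to 148 mm above the bench; this point is 130 mm above the bench. It can be held from above with one fixed yaw while it is led round the circle.
- tin_a: Bystander: paint tin, diameter 86, height 100 mm. Origin: centre of its underside.
- tin_b: Bystander: paint tin, diameter 72, height 85 mm. Origin: centre of its underside.
- tape: Bystander: roll of tape lying flat, diameter 100, height 25 mm. Origin: centre of its underside.
- brush: Bystander: paint brush lying on the bench, along its x axis.
- paddle: Bystander: wooden stirring stick lying flat, 200 x 28 x 6 mm. Origin: centre of its underside.
- jar: Bystander: jar, diameter 70, height 90 mm. Origin: centre of its underside.
- scraper: Bystander: flat scraper lying on the bench, along its x axis.
Mind the look-alikes: they are no part of the job. There is more than one size of the panel; the job needs the middle-sized.

How it is judged:
By the outcome, as a careful person would: the job done as asked, in the order asked, and still so for the second after the job is handed in, with the robot touching nothing.
It also fails if it takes over 72 s, if anything falls off the work surface, if the arm or the gripper's body presses on something with over 40 N, if the wrist force passes 120 N, or if a joint passes its speed limit or range.

## Working session

There is one attempt and no reset: what is moved stays moved. The work goes in short steps, each a Python script; the robot and the scene stay as the last script left them, time stands still between calls to the robot, and variables do not carry over. Pictures are saved under pics/ and viewed, and the job is handed in when it is done.

```bash
mkdir -p pics; cat > h.py <<'E'
import numpy as np, cv2
from bench import robot
from scipy.spatial.transform import Rotation as R
def ray(im,u,v,z):
    f=240/np.tan(np.radians(im["fovy"])/2)
    d=np.array([(u-im["cx"])/f,(v-im["cy"])/f,1.])
    Rm=R.from_euler('xyz',im["orientation"]).as_matrix()
    d=Rm@d; e=np.array(im["eye"]); return e+d*(z-e[2])/d[2]
def proj(im,p):
    f=240/np.tan(np.radians(im["fovy"])/2)
    Rm=R.from_euler('xyz',im["orientation"]).as_matrix()
    c=Rm.T@(np.array(p,float)-np.array(im["eye"])); return np.array([im["cx"]+f*c[0]/c[2],im["cy"]+f*c[1]/c[2]])
E
python3 - <<'E'
from h import *
for n in("top","side"):
    im=robot.get_image(n); cv2.imwrite(f"pics/{n}0.png",im["img"]); print({k:v for k,v in im.items() if k!="img"})
print(robot.current_tcp_pos(),robot.current_eef_rot(),robot.current_t())
E
```

```text
{'fovy': 43.8119668305133, 'cx': 318.81447171926334, 'cy': 240.6728178523199, 'eye': array([ 241.74803275,  105.45817956, 1753.53499044]), 'orientation': array([-2.97529773,  0.00845995, -1.57836008])}
{'fovy': 57.50980643453198, 'cx': 313.06755465636763, 'cy': 244.78075108707083, 'eye': array([-148.13653908,  975.23187549,  888.76242566]), 'orientation': array([-2.19237708e+00,  8.20628288e-04, -2.47254216e+00])}
[ 246.44162405 -491.1487257   217.91805064] [-3.14000186e+00 -3.84547277e-04  4.64782539e-01] 0.1
```

View pics/top0.png

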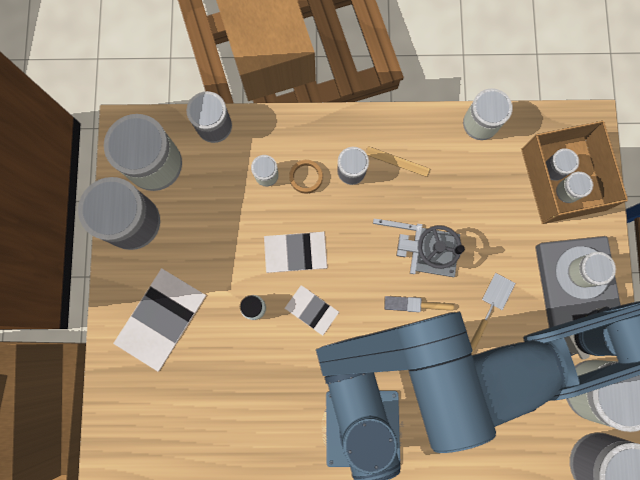

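View pics/side0.png

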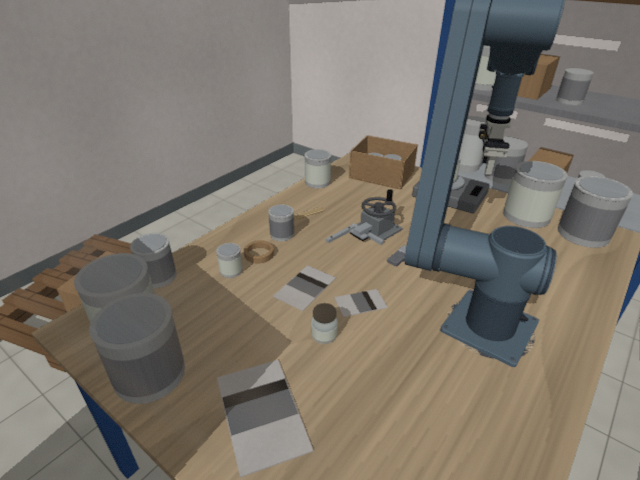

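The top view shows three panels; the middle-sized one is at about (296,252) px, and the jig is at about (425,245) with its knob near (460,250). I'll enlarge that area.

```bash
python3 - <<'E'
import cv2
i=cv2.imread("pics/top0.png")
cv2.imwrite("pics/c_jig.png",cv2.resize(i[205:290,360:475],None,fx=6.9,fy=6.9,interpolation=cv2.INTER_CUBIC))
cv2.imwrite("pics/c_pan.png",cv2.resize(i[222:282,255:335],None,fx=10,fy=10,interpolation=cv2.INTER_CUBIC))
j=cv2.imread("pics/side0.png")
cv2.imwrite("pics/c_sj.png",cv2.resize(j[180:255,315:415],None,fx=8,fy=8,interpolation=cv2.INTER_CUBIC))
E
```

```text
(no output)
```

View pics/c_jig.png

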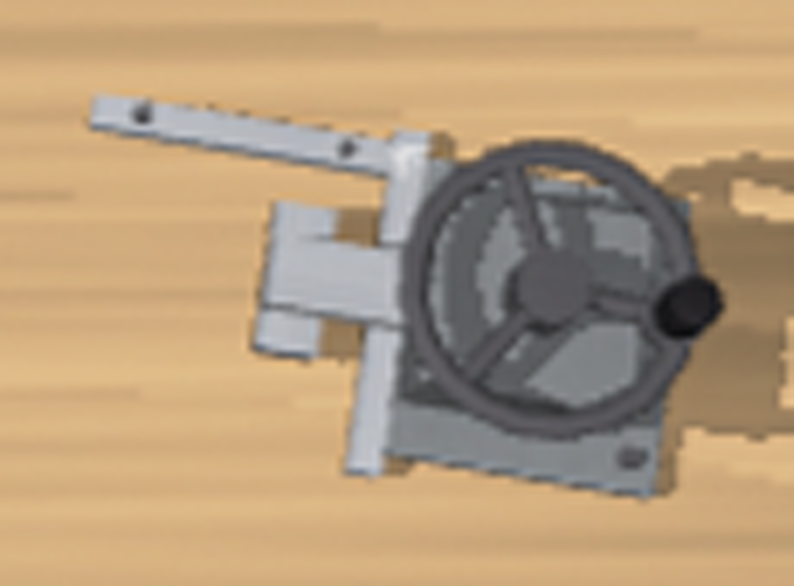

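View pics/c_pan.png

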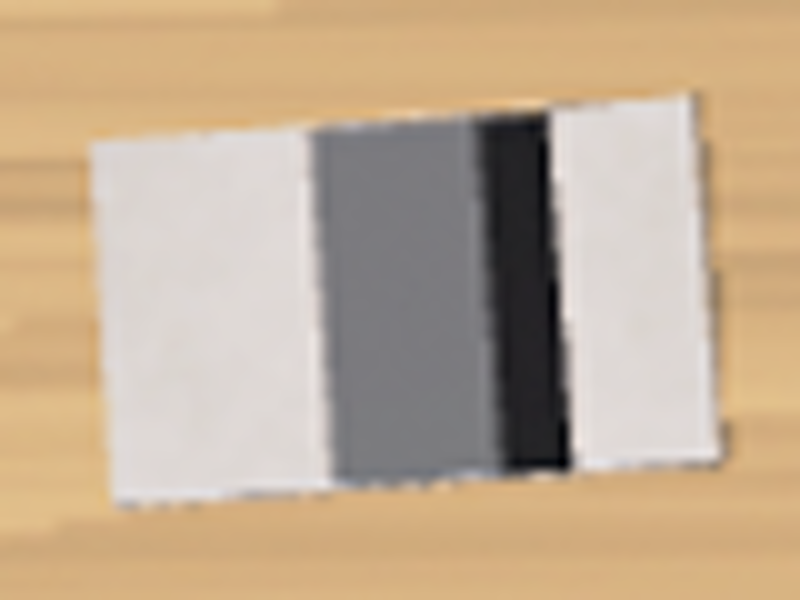

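View pics/c_sj.png

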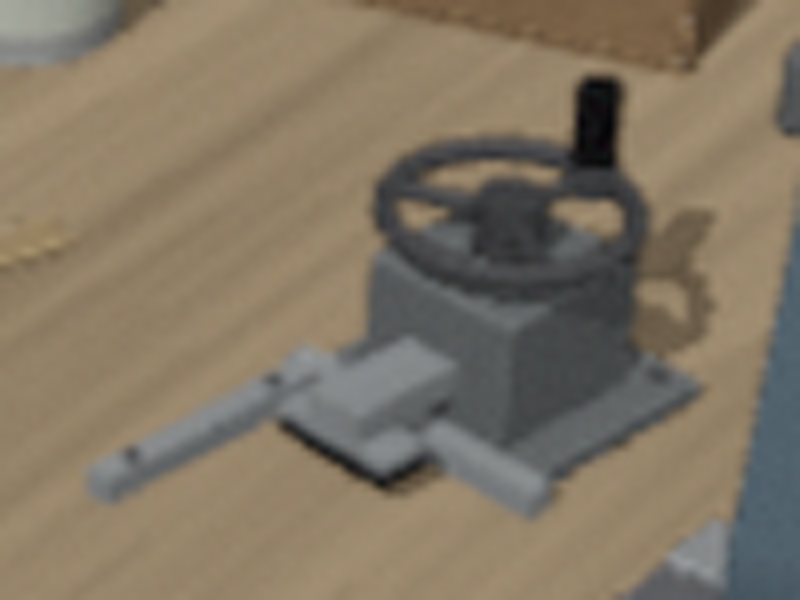

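```bash
cat > fit.py <<'E'
from h import *
from scipy.optimize import least_squares
T,S=robot.get_image("top"),robot.get_image("side")
tc=lambda a,b,s,o:((a+.5)/s-.5+o[0],(b+.5)/s-.5+o[1])
o=[]
for p,c in [((-130,69,14),(96,97)),((-130,55,14),(90,124)),((0,-75,14),(347,468)),((0,75,14),(397,133)),((130,-65,12),(652,492)),((60,0,103),(551,288))]:
    o.append((T,p,tc(*c,6.9,(360,205))))
for p,c in [((130,-65,12),(700,385)),((60,0,103),(512,217))]:
    o.append((S,p,tc(*c,8,(315,180))))
k=[(T,148,tc(690,303,6.9,(360,205))),(S,148,tc(600,80,8,(315,180)))]
def W(v,p):
    c,s=np.cos(v[2]),np.sin(v[2]); return np.array([v[0]+c*p[0]-s*p[1],v[1]+s*p[0]+c*p[1],p[2]])
def res(v):
    r=[proj(i,W(v,p))-np.array(u) for i,p,u in o]
    r+=[proj(i,W(v,(60+50*np.cos(v[3]),-50*np.sin(v[3]),z)))-np.array(u) for i,z,u in k]
    return np.concatenate(r)
g=ray(T,421,248,14)
s=least_squares(res,[g[0],g[1],-1.7,0.2],loss='soft_l1')
print("jig",s.x); print(res(s.x).reshape(-1,2).round(1))
pc=[tc(a,b,10,(255,222)) for a,b in[(90,143),(695,95),(720,462),(115,502)]]
P=np.array([ray(T,*u,3)[:2] for u in pc]); print(P.round(1))
print([np.linalg.norm(P[i]-P[(i+1)%4]).round(1) for i in range(4)],P.mean(0))
d=P[1]+P[2]-P[0]-P[3]; print("panel yaw",np.arctan2(d[1],d[0]))
print("home",W(s.x,(-90,0,0)))
v=s.x;c,sn=np.cos(v[2]),np.sin(v[2])
print("panel corners in jig",((P-v[:2])@np.array([[c,-sn],[sn,c]])).round(1))
for p,z in[((265,160),85),((352,152),100),((306,176),25),((252,300),90),((312,310),3),((404,303),10)]:print(p,ray(T,*p,z).round(0))
E
python3 fit.py
```

```text
jig [ 5.10509599e+02 -1.59713618e+02 -1.74176695e+00  9.75444744e-02]
[[-0.6 -0.6]
 [-0.4  0. ]
 [-0.2  0.2]
 [-0.5 -0.9]
 [ 0.   0.6]
 [-0.3 -0.1]
 [ 0.9 -1. ]
 [ 0.3 -1.8]
 [ 0.7 -0.2]
 [ 0.8  0. ]]
[[551.7 282.7]
 [564.6 102.2]
 [454.4  95.8]
 [444.1 274.4]]
[np.float64(180.9), np.float64(110.4), np.float64(178.9), np.float64(107.9)] [503.73024595 188.7820793 ]
panel yaw -1.5061508759548143
home [525.82209991 -71.02581011   0.        ]
panel corners in jig [[-442.9  -34.6]
 [-267.3    8.8]
 [-242.3  -98.7]
 [-416.5 -139.3]]
(265, 160) [761. 272.  85.]
(352, 152) [777.  20. 100.]
(306, 176) [729. 155.  25.]
(252, 300) [355. 305.  90.]
(312, 310) [331. 139.   3.]
(404, 303) [ 349. -128.   10.]
```

```bash
cat >> h.py <<'E'
J=np.array([510.5,-159.7,-1.7418])
def W2(x,y,J=J):
    c,s=np.cos(J[2]),np.sin(J[2]); return np.array([J[0]+c*x-s*y,J[1]+s*x+c*y])
def V2(p):
    c,s=np.cos(J[2]),np.sin(J[2]); d=np.array(p[:2])-J[:2]; return np.array([c*d[0]+s*d[1],-s*d[0]+c*d[1]])
F=lambda: np.round(robot.current_contact_force(),1)
E
python3 - <<'E'
from h import *
pc=np.array([503.7,188.8]); py=-1.506
p=pc-30*np.array([np.cos(py),np.sin(py)])
for off in (0,np.pi):
  for q,y in((p,py),(W2(-120,0),J[2]),(W2(110,0),J[2]),(W2(10,0),J[2])):
    print(q.round(1),robot.inverse_kinematics([*q,10 if q[1]>-150 else 112],[np.pi,0,y+off]))
E
```

```text
[501.8 218.7] [ 2.07268240e-01  4.80746129e-01  1.78398290e+00 -4.44089210e-16
  8.76863620e-01 -2.99912074e+00]
[530.9 -41.5] [-2.87506529e-01  4.60498916e-01  1.82137524e+00 -4.44089210e-16
  8.59718499e-01  3.02508980e+00]
[ 491.8 -268.1] [-6.98245198e-01  3.69316992e-01  1.65639030e+00 -4.44089210e-16
  1.11588536e+00  2.61435113e+00]
[ 508.8 -169.6] [-5.29767530e-01  3.30659770e-01  1.71507335e+00 -4.44089210e-16
  1.09585953e+00  2.78282880e+00]
[501.8 218.7] [ 2.07268240e-01  4.80746129e-01  1.78398290e+00 -4.44089210e-16
  8.76863620e-01  1.42471913e-01]
[530.9 -41.5] [-2.87506529e-01  4.60498916e-01  1.82137524e+00 -4.44089210e-16
  8.59718499e-01 -1.16502856e-01]
[ 491.8 -268.1] [-0.6982452   0.36931699  1.6563903   0.          1.11588536 -0.52724152]
[ 508.8 -169.6] [-0.52976753  0.33065977  1.71507335  0.          1.09585953 -0.35876386]
```

```bash
python3 - <<'E'
from h import *
py=-1.506
p=np.array([503.7,188.8])-30*np.array([np.cos(py),np.sin(py)])
o=[np.pi,0,py+np.pi]
robot.move_linear([*robot.current_tcp_pos()[:2],240],speed=200)
robot.move_ptp([*p,80],o)
robot.move_gripper(0.5)
print(robot.current_t(),F(),robot.current_tcp_pos())
robot.move_linear([*p,12],speed=120)
print(robot.move_linear([*p,-5],speed=12,f_stop=8),F(),robot.current_tcp_pos(),robot.current_t())
robot.sleep(.2);print(F(),robot.current_gripper_width())
im=robot.get_image("side");cv2.imwrite("pics/s1.png",im["img"])
E
```

```text
4.0833 [-0.5 -0.4 -0.2] [501.7500025  218.78579391  79.97921413]
True [-0.2  0.9  4.4] [501.91493702 218.77811071   3.31156199] 5.6167
[-0.4  0.1  5.1] 0.5004589158376882
```

View pics/s1.png

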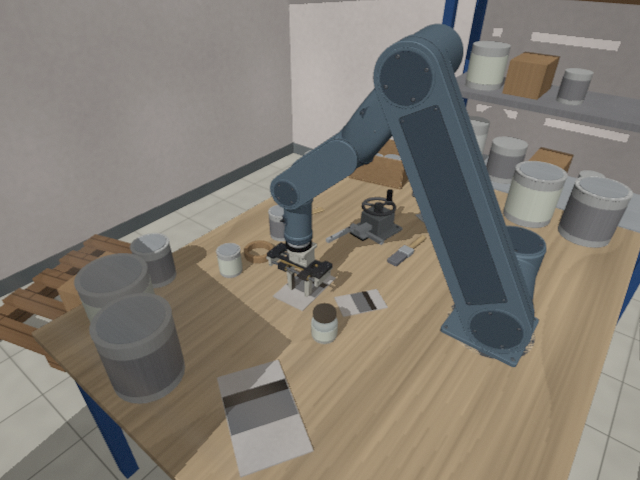

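The gripper is pressing the panel at about (305,290) px with only 5 N, so I'll raise the press force gradually.

```bash
python3 - <<'E'
from h import *
p=robot.current_tcp_pos()
for dz in (0.3,0.6,0.9,1.2,1.5):
    robot.move_linear([p[0],p[1],p[2]-dz],speed=10); robot.sleep(.15)
    print(dz,F(),robot.current_tcp_pos()[2],robot.current_t())
    if F()[2]>9: break
E
```

```text
0.3 [-0.4 -0.6  5.5] 3.297856896983014 6.2667
0.6 [-0.9  0.4  8.4] 3.282894722699898 6.6667
0.9 [-0.9 -1.3 10.3] 3.2823977469567285 7.0667
```

```bash
python3 - <<'E'
from h import *
o=[np.pi,0,J[2]+np.pi]
robot.move_linear([*W2(-265,-12),2.3],o,speed=60)
robot.sleep(.1);print(F(),robot.current_tcp_pos(),V2(robot.current_tcp_pos()),robot.current_eef_rot(),robot.current_t())
for n in("top","side"):
    im=robot.get_image(n);i=im["img"]
    c=i[205:295,240:360] if n=="top" else i[210:310,240:400]
    cv2.imwrite(f"pics/{n}2.png",cv2.resize(c,None,fx=5 if n=="side" else 6.6,fy=5 if n=="side" else 6.6,interpolation=cv2.INTER_CUBIC))
E
```

```text
[-0.7  0.8  8.8] [544.63798719 103.60717459   3.26848754] [-265.27601045  -11.16730218] [ 3.13978612e+00 -5.53122117e-04  1.39965798e+00] 9.3583
```

View pics/top2.png

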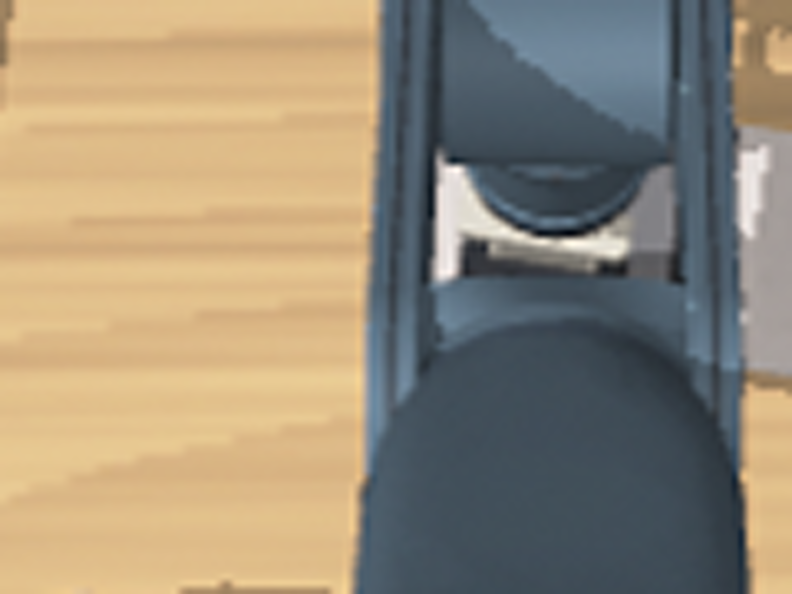

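View pics/side2.png

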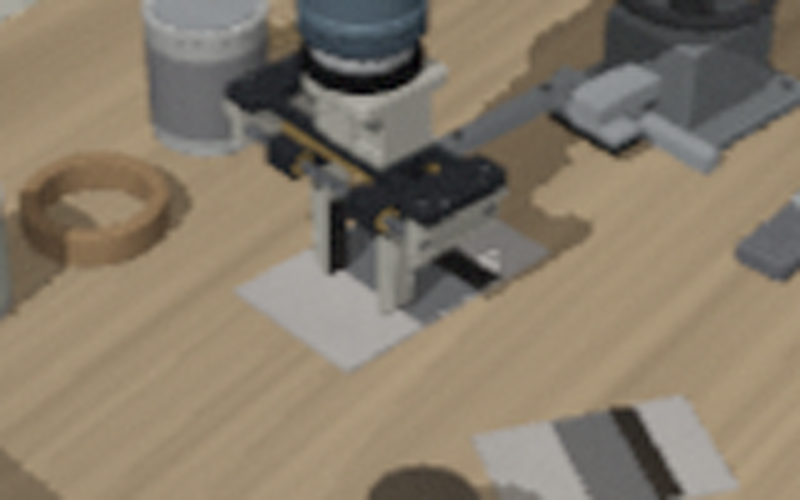

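The side view shows the panel moving with the fingers, with corners at crop (238,290), (350,370) and (553,247). I'll work out its pose from these.

```bash
python3 - <<'E'
from h import *
S=robot.get_image("side")
P=[]
for a,b in[(238,291),(350,370),(553,247)]:
    w=ray(S,(a+.5)/5-.5+240,(b+.5)/5-.5+210,3); P.append(V2(w)); print(P[-1].round(1))
print(np.linalg.norm(P[0]-P[1]),np.linalg.norm(P[1]-P[2]),np.arctan2(*(P[2]-P[1])[::-1]))
# jig check from side: stop end (0,-75,14), and full-frame fence end
c=lambda p:((proj(S,[*W2(p[0],p[1]),p[2]])-[240,210])*5).round(0)
print(c((0,-75,14)),c((0,-75,0)),c((-130,55,14)),c((-130,55,0)))
E
```

```text
[-329.3   39.8]
[-327.2  -67.3]
[-143.8  -63.8]
107.09710698314662 183.36622774293252 0.018611623888842334
[708. 156.] [706. 172.] [443. 147.] [443. 164.]
```

```bash
python3 - <<'E'
from h import *
o=[np.pi,0,J[2]+np.pi]
u=np.array([np.cos(J[2]),np.sin(J[2])]);v=np.array([-u[1],u[0]])
def rep(t): f=robot.current_contact_force(); a=robot.current_tcp_pos(); print(t,"fx %.1f fy %.1f fz %.1f"%(f[:2]@u,f[:2]@v,f[2]),V2(a).round(1),round(robot.current_t(),2))
robot.move_linear([*W2(-190,-8),2.2],o,speed=70);rep("a")
robot.move_linear([*W2(-132,-8),2.2],o,speed=60);rep("b")
for x in (-126,-123,-121,-119.5,-118):
    h=robot.move_linear([*W2(x,-8),2.2],o,speed=30,f_stop=6);rep((x,h))
    if h:break
E
```

```text
a fx 0.3 fy -1.0 fz 11.4 [-189.8   -7.1] 10.73
b fx 0.3 fy -0.7 fz 11.4 [-131.7   -7.1] 11.85
(-126, False) fx 0.5 fy -0.5 fz 11.8 [-125.8   -7.1] 12.2
(-123, False) fx 0.0 fy -0.1 fz 11.3 [-122.9   -7.2] 12.45
(-121, False) fx -0.5 fy -1.7 fz 11.7 [-121.    -7.1] 12.7
(-119.5, False) fx -0.9 fy -0.5 fz 11.9 [-119.6   -7.1] 12.95
(-118, False) fx -1.6 fy -0.2 fz 11.6 [-118.2   -7.1] 13.2
```

```bash
cat >> h.py <<'E'
o=[np.pi,0,J[2]+np.pi]
u=np.array([np.cos(J[2]),np.sin(J[2])]);v=np.array([-u[1],u[0]])
def rep(t):
    f=np.mean([robot.current_contact_force() for _ in range(1)],0); a=robot.current_tcp_pos(); print(t,"fx %.1f fy %.1f fz %.1f"%(f[:2]@u,f[:2]@v,f[2]),V2(a).round(1),round(robot.current_t(),2))
E
python3 - <<'E'
from h import *
for x in (-116.5,-115,-113.5,-112):
    robot.move_linear([*W2(x,-8),2.2],o,speed=30);rep(x)
    if robot.current_contact_force()[:2]@u<-5: break
im=robot.get_image("side");i=im["img"][180:260,290:400]
cv2.imwrite("pics/s3.png",cv2.resize(i,None,fx=7,fy=7,interpolation=cv2.INTER_CUBIC))
E
```

```text
-116.5 fx -2.9 fy -0.9 fz 10.3 [-117.    -7.2] 13.45
-115 fx -4.1 fy -0.2 fz 11.6 [-115.6   -7.1] 13.7
-113.5 fx -3.2 fy -0.6 fz 11.8 [-114.1   -7.2] 13.95
-112 fx -3.8 fy -1.0 fz 11.6 [-112.6   -7.2] 14.2
```

View pics/s3.png

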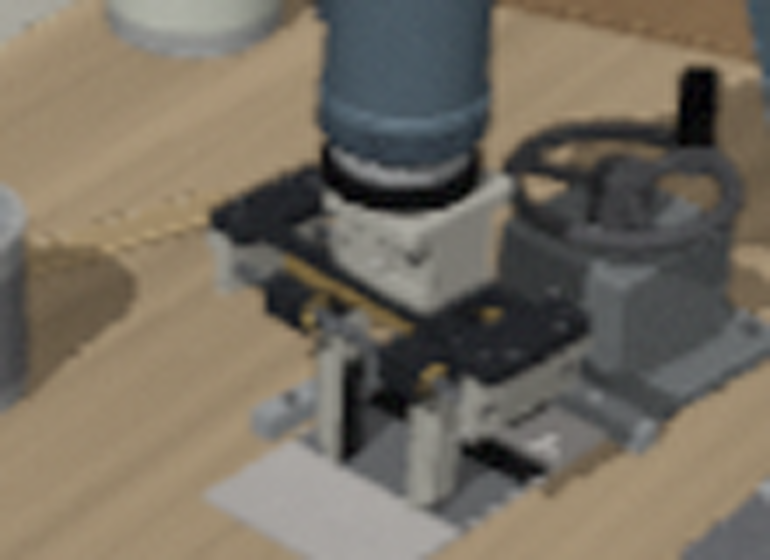

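Force against the stop saturates at about 3.8 N, so the panel end is on the stop and the fingers are slipping. Next I'll slide it towards the fence.

```bash
python3 - <<'E'
from h import *
for y in (-4,0,2,4,6,8,10):
    robot.move_linear([*W2(-112,y),2.2],o,speed=30);rep(y)
    if robot.current_contact_force()[:2]@v<-3.5 and y>5: break
im=robot.get_image("side");i=im["img"][180:280,290:400]
cv2.imwrite("pics/s4.png",cv2.resize(i,None,fx=6,fy=6,interpolation=cv2.INTER_CUBIC))
E
```

```text
-4 fx -1.6 fy -1.0 fz 10.9 [-112.2   -3.2] 14.53
0 fx -0.7 fy -0.9 fz 12.0 [-112.1    0.9] 14.82
2 fx -1.5 fy -1.4 fz 12.3 [-112.1    2.5] 15.07
4 fx -0.1 fy -4.4 fz 14.6 [-112.1    3.8] 15.32
6 fx -0.5 fy -4.3 fz 15.0 [-112.1    5.7] 15.57
```

View pics/s4.png

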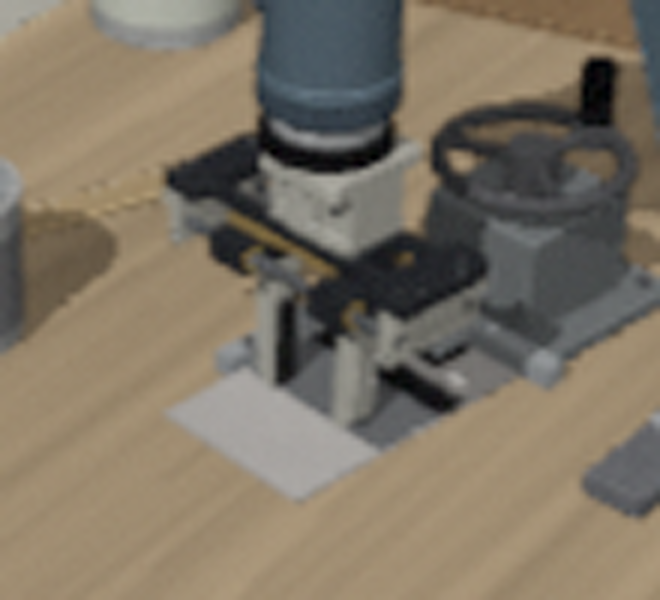

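```bash
python3 - <<'E'
from h import *
for x in (-110,-107.5,-105):
    robot.move_linear([*W2(x,6),2.2],o,speed=30);rep(x)
robot.move_linear([*W2(-105,8),2.2],o,speed=30);rep('y')
robot.move_linear([*W2(-104,8.5),2.2],o,speed=30);rep('xy')
p=robot.current_tcp_pos()
robot.move_linear([p[0],p[1],40],speed=60);rep('up')
robot.move_linear([*W2(-105,8),235],speed=250)
robot.move_ptp([*W2(60+50*np.cos(.0975),-50*np.sin(.0975)),185],o);rep('knob')
for n in("top","side"):
    im=robot.get_image(n);i=im["img"];cv2.imwrite(f"pics/{n}5f.png",i)
    c=i[205:290,350:475] if n=="top" else i[180:280,290:415]
    cv2.imwrite(f"pics/{n}5.png",cv2.resize(c,None,fx=6,fy=6,interpolation=cv2.INTER_CUBIC))
E
```

```text
-110 fx -1.7 fy -3.6 fz 13.6 [-110.4    5.7] 15.87
-107.5 fx -1.9 fy -2.9 fz 13.0 [-107.9    6.1] 16.12
-105 fx -2.1 fy -2.0 fz 12.9 [-105.5    6.5] 16.37
y fx -1.2 fy -4.0 fz 13.6 [-105.4    7.8] 16.62
xy fx -1.9 fy -3.9 fz 13.2 [-104.6    8.4] 16.87
up fx 0.3 fy -0.9 fz 0.1 [-104.6    8.2] 17.65
knob fx -0.3 fy 0.3 fz -0.6 [108.8  -5. ] 19.47
```

View pics/top5.png

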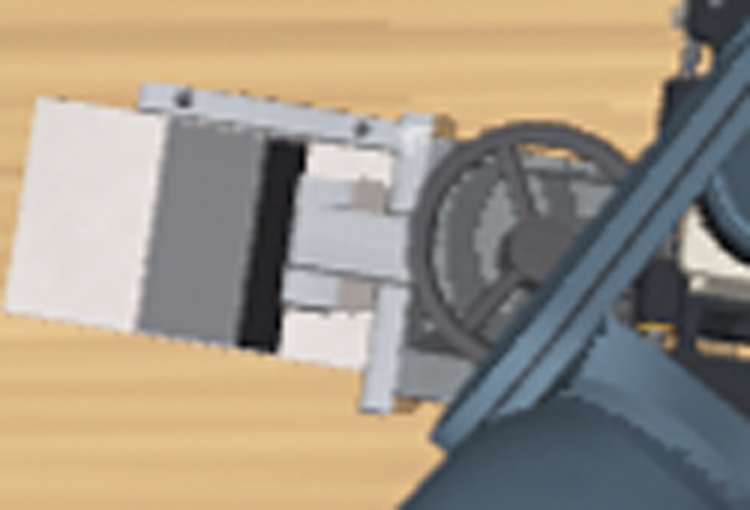

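View pics/side5.png

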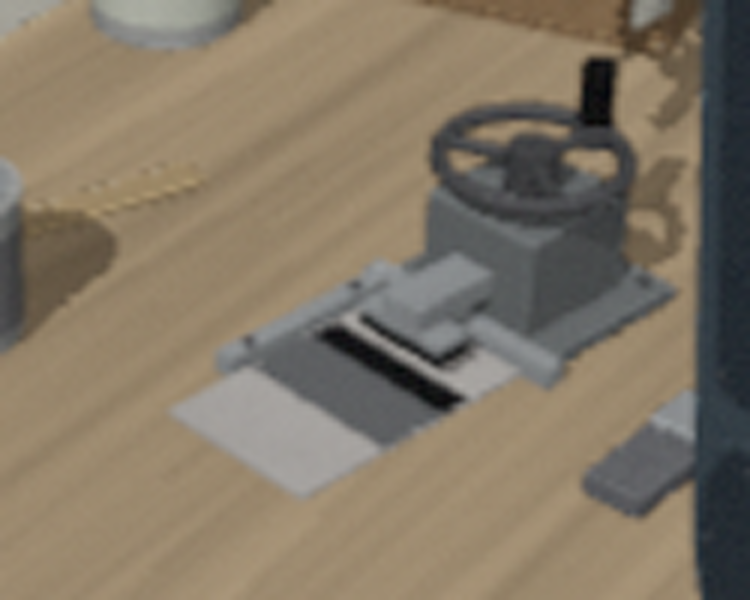

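The panel now sits beside the fence (top crop row ~130) and its end meets the stop. I'll check the numbers and where the gripper is relative to the knob.

```bash
python3 - <<'E'
from h import *
T=robot.get_image("top");S=robot.get_image("side")
pt=lambda a,b,o:((a+.5)/6-.5+o[0],(b+.5)/6-.5+o[1])
for a,b in[(37,97),(5,312),(363,369),(167,116),(276,354)]: print('T',V2(ray(T,*pt(a,b,(350,205)),3)).round(1))
for a,b in[(171,412),(302,497),(518,375),(465,402)]: print('S',V2(ray(S,*pt(a,b,(290,180)),3)).round(1))
print([((proj(T,[*W2(*q),3])-[350,205])*6).round(0) for q in((-180,55),(-180,-55),(-15,-55))])
print([((proj(S,[*W2(*q),3])-[290,180])*6).round(0) for q in((-180,55),(-180,-55),(0,-55))])
k=W2(60+50*np.cos(.0975),-50*np.sin(.0975))
print('knob S',proj(S,[*k,148]),'tcp',proj(S,robot.current_tcp_pos()),proj(T,[*k,148]))
E
```

```text
T [-178.8   54.9]
T [-177.9  -54.5]
T [  0. -54.]
T [-113.5   55.8]
T [-43.2 -53.6]
S [-182.4   52.4]
S [-182.3  -54.1]
S [ -6.7 -56. ]
S [-49.7 -53.6]
[array([32., 94.]), array([ -2., 310.]), array([330., 364.])]
[array([168., 406.]), array([304., 493.]), array([522., 367.])]
knob S [390.38411161 189.58209206] tcp [391.09292763 180.11871821] [460.24537586 248.24499886]
```

View pics/side5f.png

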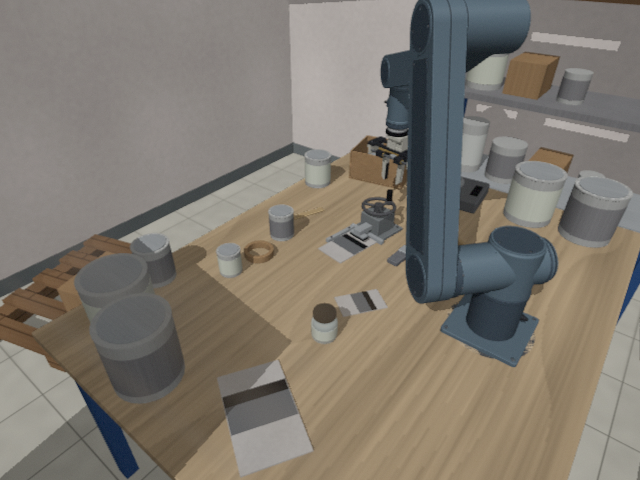

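```bash
cat >> h.py <<'E'
KZ=114
def K(q,r=50): return [*W2(60+r*np.cos(q),-r*np.sin(q)),KZ]
def tang(q):
    f=robot.current_contact_force()[:2]; r=np.cos(q)*u-np.sin(q)*v; t=-np.sin(q)*u-np.cos(q)*v
    return f@t,f@r
E
python3 - <<'E'
from h import *
print(robot.move_linear(K(.0975),o,speed=60,f_stop=6));rep('down')
robot.move_gripper(0.0);print(robot.current_gripper_width()*93);robot.sleep(.1);rep('grip')
for q in (.2,.35,.5,.7):
    robot.move_linear(K(q),o,speed=50);rep(q);print(np.round(tang(q),1))
for n in("side",):
    im=robot.get_image(n);i=im["img"]
    cv2.imwrite(f"pics/{n}6.png",cv2.resize(i[120:280,300:420],None,fx=5,fy=3.7*5/5,interpolation=cv2.INTER_CUBIC))
E
```

```text
False
down fx 0.2 fy -0.7 fz -0.7 [109.9  -4.6] 21.0
21.499113453679144
grip fx 0.0 fy 1.5 fz 0.8 [109.8  -4.6] 21.62
0.2 fx -0.9 fy -0.4 fz 2.4 [108.8 -10.5] 21.88
[ 0.5 -0.8]
0.35 fx -3.2 fy -0.6 fz 3.8 [106.5 -17.8] 22.18
[ 1.6 -2.8]
0.5 fx -3.2 fy 0.2 fz 4.8 [103.3 -24.3] 22.48
[ 1.4 -2.9]
0.7 fx -4.6 fy 1.9 fz 3.9 [ 97.4 -32.4] 22.82
[ 1.5 -4.7]
```

View pics/side6.png

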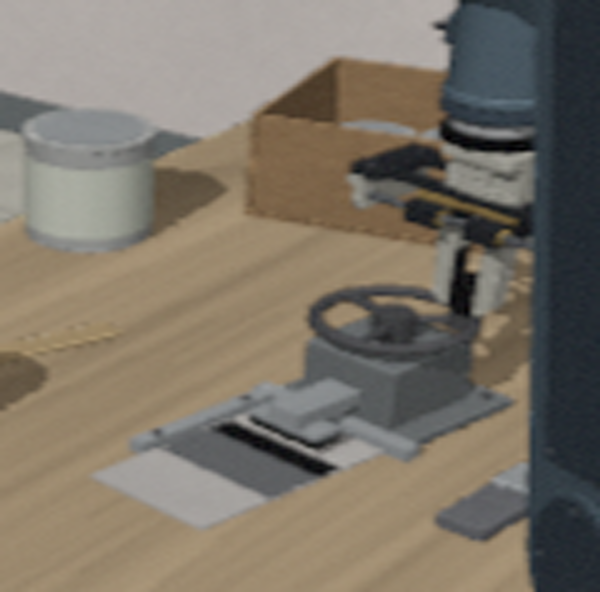

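The knob is held (21.5 mm between the jaws) and the wheel is following, so I'll carry on round the circle.

```bash
python3 - <<'E'
from h import *
for k,q in enumerate(np.arange(.9,6.31,.2)):
    robot.move_linear(K(q),o,speed=50)
    f=robot.current_contact_force()
    if k%3==0: rep(round(q,2)); print('   t,r',np.round(tang(q),1))
    if np.linalg.norm(f)>20: rep(('STOP',q));break
rep('end')
E
```

```text
0.9 fx -4.8 fy 3.6 fz 3.5 [ 90.3 -38.9] 23.23
   t,r [ 1.5 -5.7]
1.5 fx -2.2 fy 5.4 fz -0.5 [ 63.3 -48.9] 24.27
   t,r [ 1.8 -5.5]
2.1 fx 2.5 fy 5.3 fz -1.6 [ 34.9 -42.2] 25.32
   t,r [ 0.5 -5.8]
2.7 fx 3.9 fy 3.5 fz 2.0 [ 15.  -20.7] 26.38
   t,r [ 1.5 -5.1]
3.3 fx 3.4 fy 0.3 fz 5.0 [10.5  7.9] 27.43
   t,r [ 0.8 -3.4]
3.9 fx 0.3 fy 0.2 fz 5.5 [22.8 34.4] 28.48
   t,r [ 0.4 -0.1]
4.5 fx 0.1 fy 6.7 fz 2.9 [49.4 49.9] 29.52
   t,r [1.5 6.6]
5.1 fx 3.7 fy 3.9 fz 2.0 [80.  46.9] 30.57
   t,r [1.9 5. ]
5.7 fx 5.5 fy 2.0 fz 4.7 [102.6  27.3] 31.62
   t,r [1.3 5.7]
6.3 fx 4.4 fy -1.8 fz 6.9 [110.   -2.2] 32.67
   t,r [1.7 4.4]
end fx 4.4 fy -1.8 fz 6.9 [110.   -2.2] 32.67
```

```bash
python3 - <<'E'
from h import *
for q in (6.45,6.6,6.7,6.8,6.9,6.96,7.02,7.06,7.1,7.14,7.18):
    robot.move_linear(K(q),o,speed=40);rep(q);t=tang(q);print('   t,r',np.round(t,1))
    if t[0]<-15: break
for n in("side","top"):
    im=robot.get_image(n);i=im["img"];cv2.imwrite(f"pics/{n}7f.png",i)
    c=i[205:290,350:475] if n=="top" else i[150:260,300:420]
    cv2.imwrite(f"pics/{n}7.png",cv2.resize(c,None,fx=5,fy=5,interpolation=cv2.INTER_CUBIC))
E
```

```text
6.45 fx 2.6 fy -1.8 fz 7.8 [108.9  -9.8] 33.01
   t,r [1.4 2.9]
6.6 fx 1.3 fy -0.7 fz 7.1 [106.7 -17. ] 33.34
   t,r [0.2 1.5]
6.7 fx 0.5 fy 0.2 fz 6.9 [104.9 -21.2] 33.62
   t,r [-0.4  0.4]
6.8 fx 0.0 fy 1.6 fz 5.7 [102.6 -25.2] 33.89
   t,r [-1.4 -0.8]
6.9 fx -0.4 fy 4.6 fz 4.8 [100.2 -28.9] 34.17
   t,r [-3.5 -3. ]
6.96 fx 1.3 fy 4.8 fz 4.1 [ 98.7 -30.7] 34.42
   t,r [-4.5 -2. ]
7.02 fx 3.3 fy 7.1 fz 0.4 [ 97.7 -32. ] 34.67
   t,r [-7.5 -2.3]
7.06 fx 7.3 fy 12.3 fz -4.3 [ 97.6 -32.1] 34.92
   t,r [-13.9  -3.5]
7.1 fx 10.1 fy 15.6 fz -8.9 [ 97.5 -32.1] 35.17
   t,r [-18.1  -4.5]
```

View pics/side7.png

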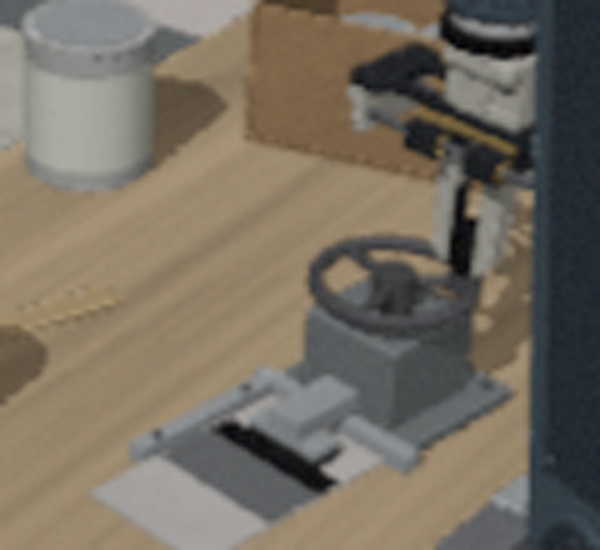

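The wheel is at the hard stop: the knob's angle is about 6.99 rad, held there while the force rises. I'll ease the load slightly, release, retract and check.

```bash
python3 - <<'E'
from h import *
robot.move_linear(K(7.03),o,speed=30);rep('ease')
robot.move_gripper(0.5)
rep('open')
p=robot.current_tcp_pos();robot.move_linear([p[0],p[1],235],speed=120);rep('up')
robot.move_ptp([246,-491,240],[np.pi,0,.465]);rep('away')
for n in("side","top"):
    im=robot.get_image(n);i=im["img"];cv2.imwrite(f"pics/{n}8f.png",i)
    c=i[205:290,350:475] if n=="top" else i[180:280,290:415]
    cv2.imwrite(f"pics/{n}8.png",cv2.resize(c,None,fx=6,fy=6,interpolation=cv2.INTER_CUBIC))
T=robot.get_image("top");print((proj(T,[*K(7.0)[:2],148])-[350,205])*6)
E
```

```text
ease fx 3.5 fy 8.3 fz -0.0 [ 97.7 -32. ] 35.53
open fx 0.1 fy 2.0 fz -0.7 [ 96.2 -34.8] 36.17
up fx -1.0 fy 0.3 fz 0.4 [ 95.9 -35.4] 37.33
away fx 0.2 fy 0.2 fz 0.0 [ 370.6 -203.6] 38.55
[627.1816441  315.64131906]
```

View pics/top8.png

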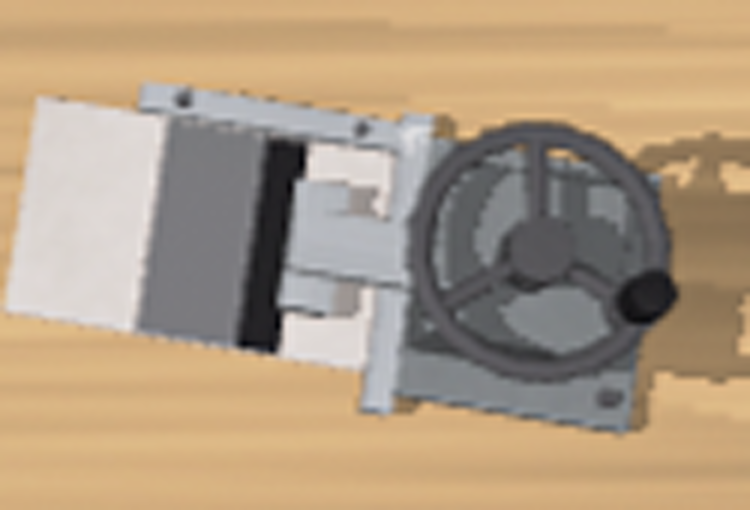

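View pics/side8.png

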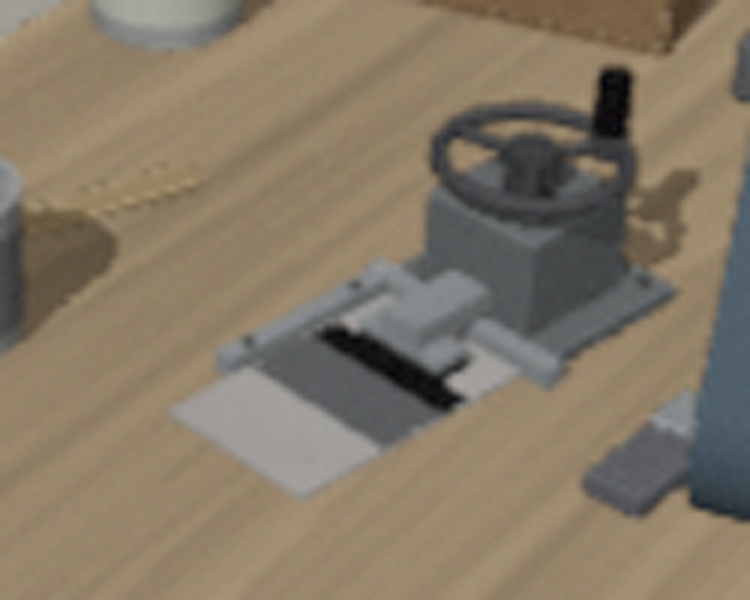

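View pics/top8f.png

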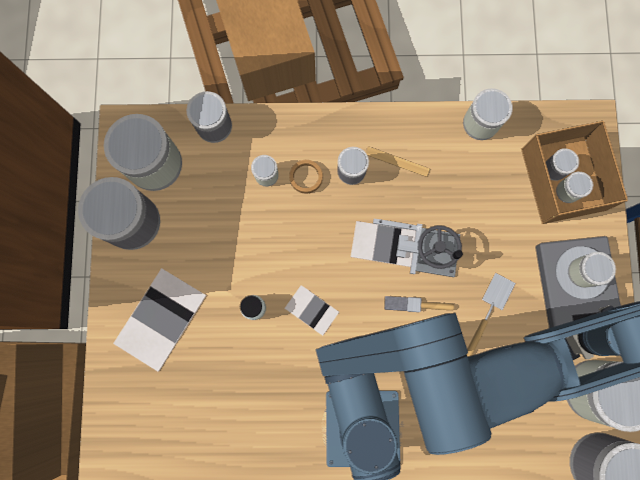

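The knob top is at top crop (648,297), but 7.0 rad predicts (627,316), so the wheel seems to have slipped back on release. I'll measure the angle from both views.

```bash
python3 - <<'E'
from h import *
T=robot.get_image("top");S=robot.get_image("side")
pt=lambda a,b,o:((a+.5)/6-.5+o[0],(b+.5)/6-.5+o[1])
for im,c,o_ in((T,(648,296),(350,205)),(S,(616,76),(290,180))):
    w=V2(ray(im,*pt(*c,o_),148));d=w-[60,0];print(w.round(1),np.linalg.norm(d).round(1),np.arctan2(-d[1],d[0]))
for q in(6.6,6.7,6.8,6.9,7.): print(q,((proj(T,[*K(q)[:2],148])-[350,205])*6).round(),((proj(S,[*K(q)[:2],148])-[290,180])*6).round())
w=V2(ray(T,*pt(541,249,(350,205)),106));print('hub',w)
E
python3 - <<'E'
import cv2
i=cv2.imread('pics/top8f.png');cv2.imwrite('pics/c8.png',cv2.resize(i[220:280,410:475],None,fx=9,fy=9,interpolation=cv2.INTER_CUBIC))
E
```

```text
[104.6 -21.5] 49.5 0.44910424640313457
[ 99.6 -21.8] 45.2 0.5040755145834668
6.6 [654. 282.] [614.  65.]
6.7 [648. 291.] [618.  69.]
6.8 [642. 300.] [622.  73.]
6.9 [635. 308.] [624.  77.]
7.0 [627. 316.] [626.  81.]
hub [ 6.11944028e+01 -3.87883100e-02]
```

View pics/c8.png

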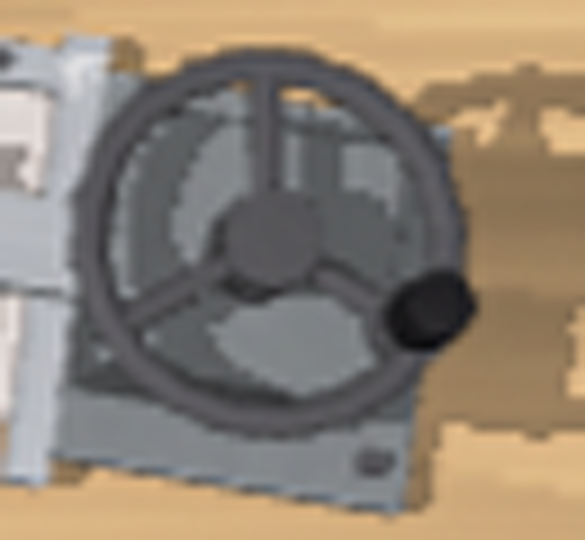

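The wheel reads about 6.74 rad, so it backed off about 0.25 rad at or after release. There is time (38 of 72 s) to grip it again, push it to the stop and release in small steps while watching.

```bash
python3 - <<'E'
from h import *
KQ=6.74
p=K(KQ)
robot.move_ptp([p[0],p[1],185],o);rep('above')
print(robot.move_linear(p,o,speed=60,f_stop=6))
robot.move_gripper(0.0);rep('grip');print(robot.current_gripper_width()*93)
for q in (6.9,7.02,7.08,7.12):
    robot.move_linear(K(q),o,speed=40);rep(q);t=tang(q);print('   t,r',np.round(t,1))
    if t[0]<-15: break
def pic(n):
    i=robot.get_image("side")["img"];cv2.imwrite(f"pics/{n}.png",cv2.resize(i[150:260,300:420],None,fx=5,fy=5,interpolation=cv2.INTER_CUBIC))
pic("r0")
robot.move_gripper(0.27);rep('open27')
pic("r1")
E
cd pics; python3 -c "
import cv2,numpy as np
cv2.imwrite('r01.png',cv2.resize(np.hstack([cv2.imread('r0.png')[150:450,200:560],cv2.imread('r1.png')[150:450,200:560]]),None,fx=1.1,fy=1.1))"
```

```text
above fx -0.1 fy -0.2 fz -0.0 [105.9 -22.1] 40.04
False
grip fx 0.3 fy 4.5 fz -0.3 [105.  -21.2] 41.9
21.37395184059321
6.9 fx -0.7 fy 5.4 fz -2.1 [100.8 -28.2] 42.25
   t,r [-4.  -3.7]
7.02 fx 1.5 fy 7.0 fz -3.9 [ 97.8 -32. ] 42.55
   t,r [-6.2 -3.6]
7.08 fx 6.5 fy 13.2 fz -10.6 [ 97.7 -32.1] 42.8
   t,r [-13.9  -4.9]
7.12 fx 11.1 fy 17.5 fz -15.4 [ 97.6 -32.1] 43.05
   t,r [-20.   -5.6]
open27 fx 0.5 fy 12.9 fz -6.2 [ 94.4 -33.8] 43.42
```

View pics/r01.png

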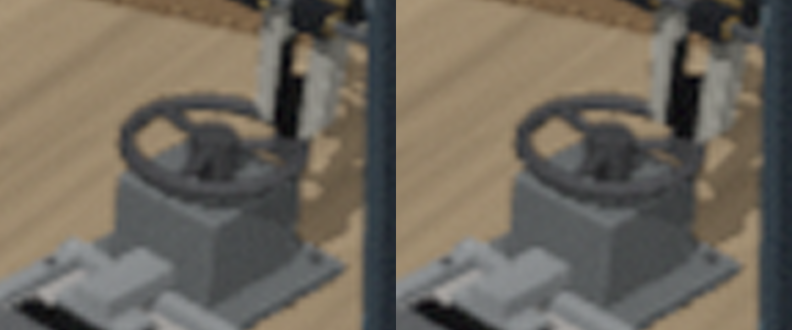

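One finger is still holding the knob at the stop (fy 12.9 N). I'll unload it slowly to see whether the wheel springs back by itself.

```bash
python3 - <<'E'
from h import *
p=K(7.12)
for dy in (1,2,3,3.6,4.2,4.8,5.4):
    w=np.array(p[:2])+v*dy
    robot.move_linear([*w,KZ],o,speed=20);rep(dy)
i=robot.get_image("side")["img"];cv2.imwrite("pics/r2.png",cv2.resize(i[150:260,300:420],None,fx=5,fy=5,interpolation=cv2.INTER_CUBIC))
E
```

```text
1 fx -0.1 fy 9.6 fz -3.1 [ 94.2 -33.7] 43.73
2 fx 0.1 fy 6.9 fz -3.3 [ 94.  -33.3] 43.98
3 fx -0.3 fy 7.3 fz -1.3 [ 94.  -32.6] 44.23
3.6 fx 0.7 fy 6.4 fz -1.3 [ 94.  -32.2] 44.48
4.2 fx -0.6 fy 5.4 fz -0.1 [ 94.  -31.7] 44.73
4.8 fx 0.0 fy 5.6 fz -0.9 [ 94.  -31.2] 44.98
5.4 fx 0.2 fy 4.4 fz 0.4 [ 93.9 -30.7] 45.23
```

The force falls off gradually as the finger retreats, so the compressed rubber pad is pushing the wheel back. That means it has to be unloaded slowly, with no dynamic overshoot, until it rests on its own friction.

```bash
python3 - <<'E'
from h import *
p=K(7.12)
for dy in (6,6.5,7,7.5,8,8.5,9,9.5,10):
    w=np.array(p[:2])+v*dy
    robot.move_linear([*w,KZ],o,speed=8)
    f=np.mean([ (robot.current_contact_force()) for _ in range(3)],0)[:2]@v
    rep(dy)
    if f<1.0: break
E
```

```text
6 fx 0.3 fy 5.7 fz 0.6 [ 93.9 -30.3] 45.52
6.5 fx -0.4 fy 4.6 fz 1.8 [ 93.8 -30. ] 45.77
7 fx 0.3 fy 4.3 fz 3.8 [ 93.7 -29.7] 46.02
7.5 fx 0.3 fy 5.3 fz 4.4 [ 93.5 -29.4] 46.27
8 fx -0.6 fy 5.2 fz 3.3 [ 93.4 -29.2] 46.52
8.5 fx 0.7 fy 3.8 fz 2.9 [ 93.4 -28.7] 46.77
9 fx -0.5 fy 4.1 fz 3.0 [ 93.4 -28.2] 47.02
9.5 fx -0.4 fy 3.7 fz 3.2 [ 93.4 -27.7] 47.27
10 fx 0.4 fy 3.9 fz 2.8 [ 93.4 -27.2] 47.52
```

```bash
python3 - <<'E'
from h import *
p=K(7.12)
for dy in (10.7,11.4,12.1,12.8,13.5,14.2,15):
    w=np.array(p[:2])+v*dy
    robot.move_linear([*w,KZ],o,speed=10)
    f=robot.current_contact_force()[:2]@v
    rep(dy)
    if f<1.5: break
i=robot.get_image("side")["img"];cv2.imwrite("pics/r3.png",cv2.resize(i[150:260,300:420],None,fx=5,fy=5,interpolation=cv2.INTER_CUBIC))
E
```

```text
10.7 fx -0.3 fy 2.9 fz 1.5 [ 93.4 -26.5] 47.77
11.4 fx -0.6 fy 3.2 fz 1.3 [ 93.4 -25.8] 48.02
12.1 fx -1.0 fy 2.0 fz 1.7 [ 93.4 -25.2] 48.27
12.8 fx 0.3 fy 1.3 fz 1.9 [ 93.4 -24.5] 48.52
```

View pics/r3.png

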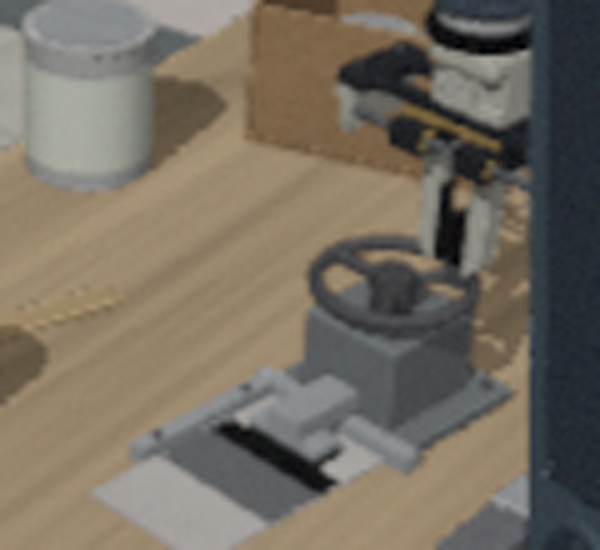

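The wheel comes to rest at about 6.75 rad, the same as after the quick release, so that is the natural balance between pad recoil and wheel friction. I'll release and do a final check.

```bash
python3 - <<'E'
from h import *
robot.move_gripper(0.5)
p=robot.current_tcp_pos();robot.move_linear([p[0],p[1],235],speed=150)
robot.move_ptp([246,-491,240],[np.pi,0,.465]);rep('away')
for n in("side","top"):
    im=robot.get_image(n);i=im["img"]
    c=i[205:290,350:475] if n=="top" else i[180:280,290:415]
    cv2.imwrite(f"pics/{n}9.png",cv2.resize(c,None,fx=6,fy=6,interpolation=cv2.INTER_CUBIC))
E
```

```text
away fx 0.0 fy 1.0 fz -0.2 [ 370.7 -203.6] 51.37
```

View pics/top9.png

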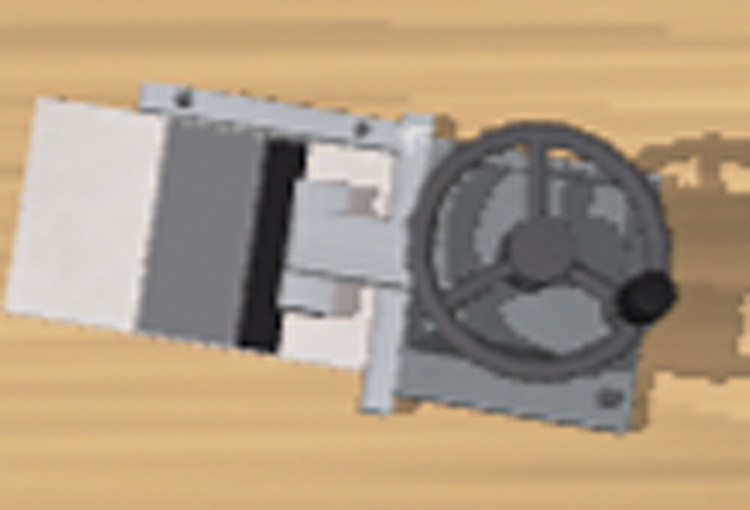

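View pics/side9.png

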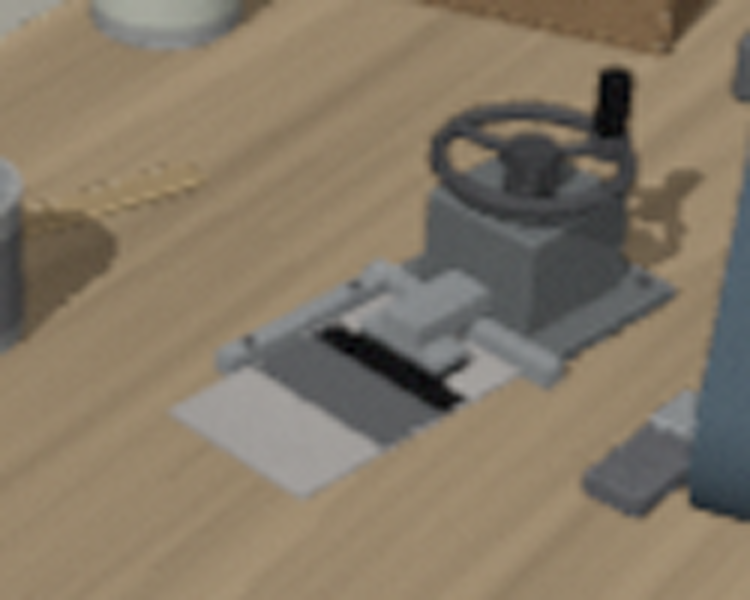

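The panel hasn't moved, and the knob is at top crop (647,297), about 6.75 rad, past the 6.6 rad where the pad meets the panel. I'm handing in.

```bash
python3 -c "
from bench import robot
robot.hand_in();print(robot.current_t())"
```

```text
the job is handed in; nothing more can be done
the job is handed in; nothing more can be done
```

The panel is against both the end stop and the side fence, and the presser is clamped down on it. However, the wheel did not stay at its 7.0 rad stop after I let go. I handed in at about 51 s of the 72 s allowed.

- **Panel:** I pressed the middle-sized panel with about 10–15 N, turned it in line and slid it under the presser. I pushed it against the stop, then the fence, until the fingers slipped on it. Measured from both cameras, its corners are within about 2 mm of home in the top view. The side view was coarser, with one poorly visible corner reading about 7 mm off. The panel looked unmoved after clamping.
- **Wheel:** I turned the crank clockwise to the hard stop twice, and the knob measured about 6.99 rad while held there. Each time I let go, quickly or slowly, it backed off to about 6.75 rad. I think the compressed rubber pad pushes it back until friction holds it. That is still past the 6.6 rad where the pad meets the panel, but short of 7.0.
- **Surroundings:** in the full top view after the first turn, the tins, tools and other panels were where they started. I did not take another full view after the second turn. The highest tool force I read was about 25 N. The gripper was clear of everything at hand-in.

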